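# Hang up the sound mugs, cull the broken one

## Robot

A 6-joint arm with a two-finger parallel gripper is mounted at the origin on the work surface. World frame = base frame: x ahead of the robot, y to its left, z up, the work surface at z = 0. Lengths are in mm, angles in degrees, forces in N, time in s.
With the tool pointing down it reaches from about 300 to 750 mm from the base axis. Payload 8.5 kg.
Tool frame: the origin (TCP) lies on the centre line of the jaws, within the pads' length; the fingertips stand 17 mm ahead of it and the grasp point (between the pads) lies 2 mm behind it (manip.nose_length is the distance from the TCP to the fingertips, in mm); z points along the fingers, y is the line along which they close (so a half turn about z gives the same grasp; the last joint's range is limited). The gripper opens to 88 mm and grips with 3 to 60 N. Pads are 18 mm wide; open, the fingers measure 123 mm over their backs; the gripper's body (75 mm by 187 mm) begins 45 mm behind the grasp point.
Start: joints at [54.643, 21.807, 74.336, -0, 83.858, -12.336], TCP at [215.081, 506.182, 255.748] pointing down, gripper open.
Joint ranges: [-178.18, 178.18], [-50.72, 133.34], [12.68, 142.11], [-81.47, 261.47], [9.98, 163.14], [-165.26, 165.26]. Speed limits (degrees/s): [136.94, 136.94, 180, 180, 180, 180].

## Interface

Orientations are given as a 3x3 rotation matrix whose columns are the frame's x, y, z axes.
In Python, from bench import manip gives the robot as it stands.
- The arm moves only by the shell command python3 -m inch 'ROWS' [FORCE]. ROWS is JSON, a list of rows, each a list of 3 entries, a list of its own where there are three numbers: the closure, from -1 (fully open) to 1 (shut), then the shift along the tool's x, y, z in units of 30 mm (1.0 is 30 mm), then the turn, a rotation vector about the tool's x, y, z in units of 6 degrees (1.0 is 6 degrees). In form: [[hand, [x, y, z], [ax, ay, az]], ...]. A call has 1 to 12 rows; each row shifts and turns the commanded pose from where the row before left it, along the tool's axes as they then stand; what a row does not reach is not made up. A row lasts 1/12 s, in which the tool goes at most 41.7 mm and 7.16 degrees, less where a joint would pass 70% of its speed; a pose out of reach is approached as far as the arm can. A call with a number of a shift or a turn outside -1 to 1 is refused whole. A call with a gripper value outside its range is refused whole. The fingers move at their own pace and stop on an object; FORCE is the grip in N (left out, the last holds). Time passes only in rows, so rows that do not move let the fingers close. It gives the time, the measured TCP pose, the force, the opening and the grip force at its end, in the units of the state.
- manip.read_state(): the state, without advancing time (a new reading comes with each control period).
- manip.camera(name): name is "scene" or "top" or "wrist"; returns a dict with "pixels" (400x640x3 uint8, red, green, blue), "camera_matrix" (3x3 intrinsics, pixels), "R" (3x3) and "t" (3): a world point X has camera coordinates R X + t; the wrist camera has in their place "tool_from_camera" (4x4, takes a point from camera to tool coordinates, whose origin is the TCP and whose axes are the flange's). Camera axes: x right, y down, z forward; pixel columns grow to the right and rows downward; lengths in mm; the calibration is good to about 2 mm. A picture is of the moment at which its call begins: read the wrist's pose just before it. There is no depth.
- manip.hand_in(): hands the job in; it is judged then, once.
The state is a dict: "clock": time; "joint_pos": joint angles; "joint_vel": joint speeds; "effort": joint torques, N m; "ee_pos": TCP position; "orientation": TCP orientation; "wrist_force": force on the tool from outside, world axes, zero at the start; "wrist_torque": the same for the moment, N m; "opening": opening from 0.0 (shut) to 1.0 (fully open); "grasp_force": force on a finger pad.
Only numpy, scipy, OpenCV 4.12 (cv2) and the standard library are available. Lean on these libraries where they do the work, as an engineer would, in place of code of your own. Each camera call takes 0.05 s, during which the arm holds its last target. There are 200 camera calls.

## Task

Tidy the staff mugs on the reading-room desk: hang the two sound mugs by their handles on the mug stand, one on each hook, and stand the mug whose handle has broken off upright in the cardboard discard box. Do not drop any mug, and leave the pen pot, card terminal and stapler where they are.

Things in the scene. Friction and masses are not known exactly. Their poses are not given: they have to be found in the camera images.
- mug_a: Sound white ceramic mug, diameter 60 mm, height 95 mm, wall 4 mm, upright at the start. Origin: centre of its underside, z up its axis. Its D-shaped handle (10 mm round bar) stands out along +y in the plane x = 0, to 67 mm from the axis; the handle's free opening is y = 30 to 57 mm, z = 27 to 75 mm. Hung and let go, it tips about 60 degrees, its body swinging below the hook.
- mug_b: Sound white ceramic mug, diameter 60 mm, height 95 mm, wall 4 mm, upright at the start. Origin: centre of its underside, z up its axis. Its D-shaped handle (10 mm round bar) stands out along +y in the plane x = 0, to 67 mm from the axis; the handle's free opening is y = 30 to 57 mm, z = 27 to 75 mm. Hung and let go, it tips about 60 degrees, its body swinging below the hook.
- mug_broken: White ceramic mug of the same body (diameter 60 mm, height 95 mm), but its handle has broken off: only two stubs 10 mm thick, at most 12 mm long, are left at its +y side. Origin: centre of its underside; z up.
- mug_stand: Fixed mug stand: wooden base 190 x 260 x 14 mm (from x = -140 to +50 mm), two upright steel posts 14 mm thick at x = 0, y = +90 and -90 mm, 208 mm high, joined by a crossbar at height 100 mm. Each post carries at its top one upturned hook pointing along -x of the stand. Origin: on the desk midway between the posts; z up.
- hook_left (a point): Resting place on top of the left hook, at (-90, +90, 200) mm in the stand's frame. The hook is 8 mm round bar: from the post it runs nearly level (8 mm down) along the stand's -x to here, then turns up at 45 degrees to its tip, 22 mm further along -x, top 18 mm above this point. Nothing stands above it.
- hook_right (a point): Resting place on top of the right hook, at (-90, -90, 200) mm in the stand's frame. The hook is 8 mm round bar: from the post it runs nearly level (8 mm down) along the stand's -x to here, then turns up at 45 degrees to its tip, 22 mm further along -x, top 18 mm above this point. Nothing stands above it.
- discard_box: Fixed open cardboard box, 160 x 160 mm, 50 mm high, walls and floor 5 mm thick. Origin: centre of its underside; z up.
- pen_pot: Bystander: black round pen pot, diameter 72 mm, height 95 mm, pens up to 150 mm high. Origin: centre of its underside.
- card_terminal: Bystander: black card terminal lying flat, 165 x 75 x 33 mm, long along its x. Origin: centre of its underside.
- stapler: Bystander: stapler, 140 x 36 x 47 mm, long along its x. Origin: centre of its underside.
Things that resemble listed ones, but are neither listed nor needed, are in the scene too. What is shaped like the mug_a but blue is not meant. What is shaped like the mug_broken but blue is not meant.

How it is judged:
By the outcome, as a careful person would: the job done as asked, in the order asked, and still so for the second after the job is handed in, with the robot touching nothing.
It also fails if it takes over 69 s, if anything falls off the work surface, if the arm or the gripper's body presses on something with over 40 N, if the wrist force passes 120 N, or if a joint passes its speed limit or range.

## Working session

There is one attempt and no reset: what is moved stays moved. The work goes in short steps, Python scripts to look and compute and a shell command to move; the robot and the scene stay as the last step left them, time stands still between calls to the robot, and variables do not carry over. Pictures are saved under pics/ and viewed, at most 10 in all, crops included, and the job is handed in when it is done.

```bash
ls; mkdir -p pics
python3 - <<'E'
from bench import manip
import cv2,numpy as np,json
for n in("scene","top"):
    c=manip.camera(n); cv2.imwrite(f"pics/{n}0.png",c["pixels"][:,:,::-1]); print(n,c["camera_matrix"],c["R"],c["t"])
s=manip.read_state();print(s["clock"],s["ee_pos"],s["orientation"])
E
```

```text
pics
scene [[444.02986992   0.         323.65308191]
 [  0.         444.02986992 193.24696369]
 [  0.           0.           1.        ]] [[-0.32145821  0.94691578  0.00389016]
 [ 0.71634373  0.24586646 -0.65299413]
 [-0.61928691 -0.20712363 -0.75735297]] [ 181.19287419 -287.25812869 1605.48087354]
top [[456.96755921   0.         318.64584086]
 [  0.         456.96755921 208.78399431]
 [  0.           0.           1.        ]] [[-0.02485304 -0.99968097 -0.00450378]
 [-0.99520058  0.02516769 -0.09456426]
 [ 0.09464744  0.00213195 -0.99550857]] [1.25841085e+00 5.42694877e+02 1.46898811e+03]
0.1 [214.95629903 506.01116103 255.21311575] [[-9.20362331e-01  3.91066025e-01 -7.37508095e-04]
 [ 3.91066622e-01  9.20361800e-01 -1.02643839e-03]
 [ 2.77369097e-04 -1.23311003e-03 -9.99999201e-01]]
```

View pics/scene0.png

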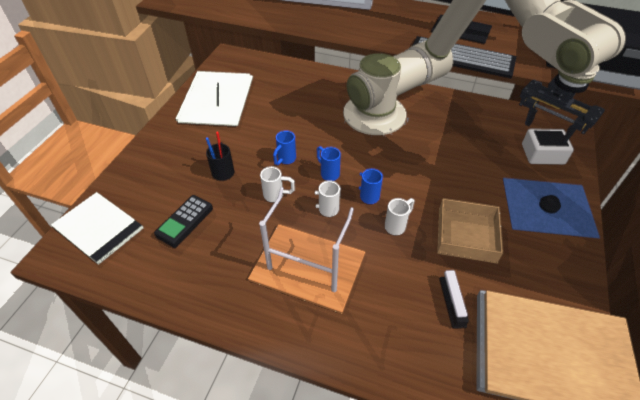

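View pics/top0.png

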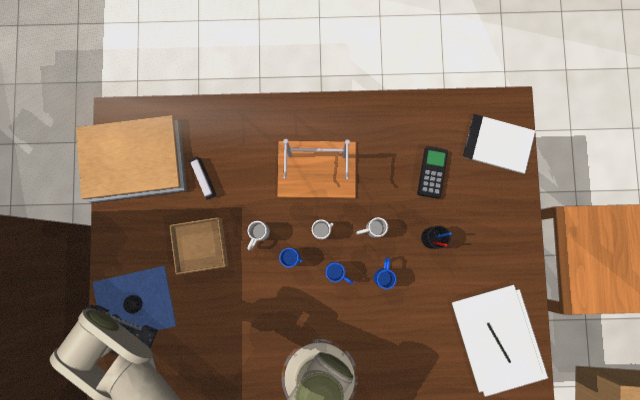

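The scene view shows three white mugs: sound ones at about (271,185) and (397,217), and the broken one at (329,199). The stand is at (308,268) and the box at (470,230). In the top view the sound mugs are at (258,231) and (377,228), the broken one at (321,229), and the hook tips at about (285,178) and (347,178). Next I'll crop for pixel detail.

Run:
```python
import cv2,numpy as np
t=cv2.imread("pics/top0.png");s=cv2.imread("pics/scene0.png")
a=cv2.resize(t[130:250,230:400],None,fx=4,fy=4,interpolation=cv2.INTER_CUBIC)
b=cv2.resize(s[160:300,245:425],None,fx=4,fy=4,interpolation=cv2.INTER_CUBIC)
cv2.imwrite("pics/ct.png",a);cv2.imwrite("pics/cs.png",b)
for n,im in(("top",t),("scene",s)):
    h=cv2.cvtColor(im,cv2.COLOR_BGR2HSV); m=((h[...,1]<50)&(h[...,2]>110)).astype(np.uint8)
    k,l,st,c=cv2.connectedComponentsWithStats(m)
    for i in range(1,k):
        x,y,w,hh,A=st[i]
        if 40<A<1500 and 230<x<430 and 120<y<300: print(n,i,st[i],c[i])
```

```text
top 4 [283 139   5  40 112] [285.0625 156.4375]
top 5 [345 140   5  39  92] [346.59782609 156.41304348]
top 6 [290 146  55   7 130] [318.04615385 149.46153846]
top 25 [356 217  32  20 358] [375.10614525 227.57821229]
top 27 [247 221  21  29 332] [256.57831325 232.8373494 ]
top 28 [311 220  23  20 309] [321.18122977 229.02912621]
scene 17 [315 181  26  36 715] [328.39440559 198.0027972 ]
scene 21 [385 198  30  37 779] [398.14249037 214.94993582]
```

View pics/ct.png

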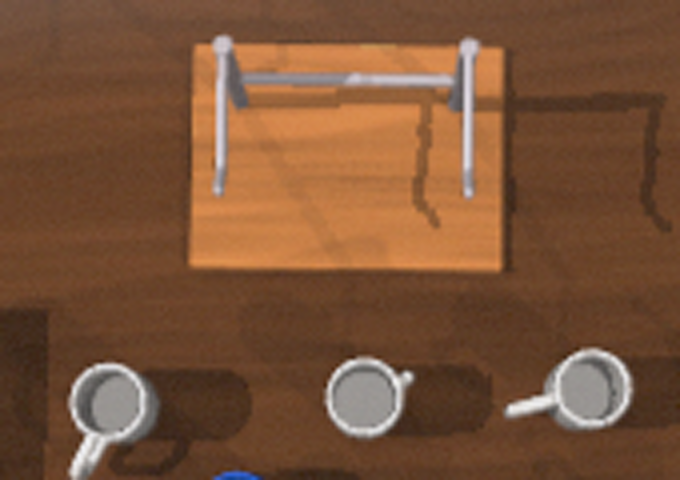

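View pics/cs.png

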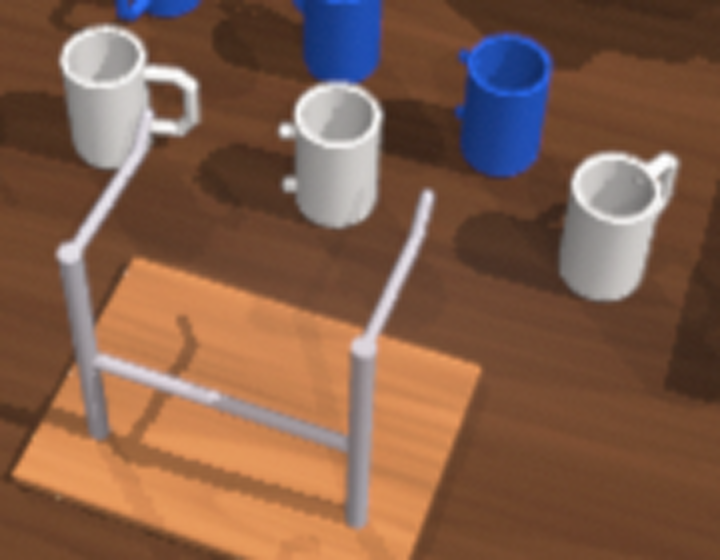

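The top crop shows rim centres at (109,403), (365,397) and (592,389), handle ends at (80,478) and (508,411), and hook tips at (218,192) and (469,193). The scene crop shows the same rims at (615,187), (337,115) and (104,57), and hook tips at (428,195) and (143,118). Next I'll triangulate these.

```bash
cat > h.py <<'E'
from bench import manip
import numpy as np,cv2
def pix(c,u): # ray
    d=np.linalg.inv(c["camera_matrix"])@np.array([u[0],u[1],1.]);R=np.array(c["R"]);return -R.T@np.array(c["t"]),R.T@d/np.linalg.norm(d)
def tri(ct,cs,u,v):
    (o1,d1),(o2,d2)=pix(ct,u),pix(cs,v)
    s=np.linalg.lstsq(np.c_[d1,-d2],o2-o1,rcond=None)[0];p,q=o1+s[0]*d1,o2+s[1]*d2
    return (p+q)/2,np.linalg.norm(p-q)
def plane(c,u,z):
    o,d=pix(c,u);return o+d*(z-o[2])/d[2]
E
python3 - <<'E'
from h import *
np.set_printoptions(precision=1,suppress=True)
ct,cs=manip.camera("top"),manip.camera("scene")
T=lambda u:(230+(u[0]-1.5)/4,130+(u[1]-1.5)/4);S=lambda u:(245+(u[0]-1.5)/4,160+(u[1]-1.5)/4)
P={"L":((109,403),(615,187)),"B":((365,397),(337,115)),"R":((592,389),(104,57)),"postL":((223,45),(364,345)),"postR":((470,47),(69,252)),"tipL":((218,192),(428,195)),"tipR":((469,193),(143,118))}
for k,(a,b) in P.items():print(k,*tri(ct,cs,T(a),S(b)))
for n,u in(("L",(80,478)),("R",(508,411)),("Bstub",(408,378))):print(n,"handle",plane(ct,T(u),70 if n!="Bstub" else 75))
print("box",[tri(ct,cs,a,b) for a,b in(((226,268),(443,200)),((175,274),(501,207)),((170,222),(500,261)),((221,217),(438,252)))])
print("pen",plane(ct,(433,238),95))
for n,u in(("b1",(289,258)),("b2",(335,273)),("b3",(386,279))):print(n,plane(ct,u,95))
E
```

```text
L [473.4 182.   93.4] 1.6290365408857954
B [472.9 -16.8  93.5] 2.118873760354177
R [ 474.6 -193.3   93.7] 2.2035704365547293
postL [725.7  80.6 208.5] 2.9328106069043653
postR [719.6 -99.4 208.5] 2.2824460367877624
tipL [616.8  85.4 214.5] 2.293684153817205
tipR [612.3 -96.2 211. ] 0.09787734256697464
L handle [416.3 208.   70. ]
R handle [ 460.5 -130.4   70. ]
Bstub handle [488.3 -52.1  75. ]
box [(array([357.4, 294.3,  32.7]), np.float64(7.49636384825483)), (array([343.1, 453.8,  47.3]), np.float64(6.966995520754863)), (array([511.5, 473.7,  25.9]), np.float64(0.732559689754739)), (array([524.7, 313.2,   8.8]), np.float64(4.27385664640339))]
pen [ 436.2 -364.2   95. ]
b1 [385.7  82.8  95. ]
b2 [336.3 -57.9  95. ]
b3 [ 314.1 -213.9   95. ]
```

```bash
python3 -m inch '[[-1,[-0.5,-0.25,0],[0,0,0.25]],[-1,[-0.95,-0.52,0],[0,0,0]],[-1,[-0.95,-0.52,0],[0,0,0]],[-1,[-0.95,-0.52,0],[0,0,0]],[-1,[-0.95,-0.52,0],[0,0,0]],[-1,[-0.95,-0.52,0],[0,0,0]],[-1,[-0.95,-0.52,0],[0,0,0]],[-1,[-0.95,-0.52,0],[0,0,0]],[-1,[-0.95,-0.52,0],[0,0,0]],[-1,[-0.95,-0.52,0],[0,0,0]],[-1,[-0.95,-0.52,0],[0,0,0]],[-1,[-0.95,-0.52,0],[0,0,0]]]' 30
cat > go.py <<'E'
# shift still to go, in tool axes (units of 30 mm), and yaw of tool y still to turn (units of 6 deg, about tool z)
import sys; from h import *
x,y,z,yaw=map(float,sys.argv[1:5]); s=manip.read_state(); R=np.array(s["orientation"])
d=R.T@(np.array([x,y,z])-s["ee_pos"])/30
w=(np.degrees(np.arctan2(R[1,1],R[0,1]))-yaw+180)%360-180
print("t",round(s["clock"],2),"pos",np.round(s["ee_pos"],1),"shift",np.round(d,2),"turnz",round(w/6,2),"zdir",np.round(R[:,2],3),"open",s["opening"],"F",np.round(s["wrist_force"],1),s["grasp_force"],"j",np.round(s["joint_pos"]))
E
python3 go.py 473.4 182 70 65.5
python3 - <<'E'
from h import *
c=manip.camera("wrist");cv2.imwrite("pics/w1.png",c["pixels"][:,:,::-1]);print(c["tool_from_camera"],c["camera_matrix"])
E
```

```text
clock: 1.2
ee_pos: [440.6, 205.7, 255.7]
orientation: [[-0.91, 0.415, -0.0], [0.415, 0.91, -0.0], [0.0, -0.0, -1.0]]
wrist_force: [1.0, 0.3, 0.2]
opening: 1.002
grasp_force: 0.0
t 1.2 pos [440.6 205.7 255.7] shift [-1.32 -0.26  6.19] turnz -0.0 zdir [-0. -0. -1.] open 1.0018575535099574 F [1.  0.3 0.2] 0.0 j [ 11.  15.  84.   0.  81. -54.]
[[-5.65969677e-05 -9.50080395e-01 -3.12005191e-01  8.01501229e+01]
 [ 9.99999782e-01  1.51698596e-04 -6.43331662e-04 -3.62909488e-01]
 [ 6.58547549e-04 -3.12005159e-01  9.50080179e-01 -1.29343197e+02]
 [ 0.00000000e+00  0.00000000e+00  0.00000000e+00  1.00000000e+00]] [[312.54865847   0.         319.55444485]
 [  0.         312.54865847 195.19710706]
 [  0.           0.           1.        ]]
```

View pics/w1.png

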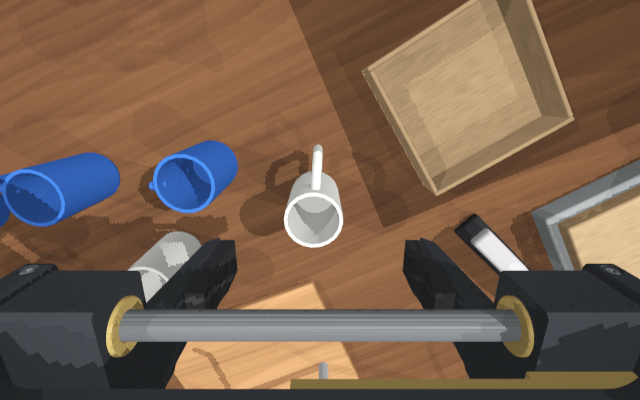

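The wrist view shows mug L's rim centre at about (313,218), with its handle pointing straight up the image, so the yaw is right. Box rim corners are at (365,72), (437,195) and (574,120).

```bash
cat >> h.py <<'E'
def wristcam():
    s=manip.read_state();c=dict(manip.camera("wrist"));M=np.array(c["tool_from_camera"])
    R=np.array(s["orientation"])@M[:3,:3];t=np.array(s["orientation"])@M[:3,3]+s["ee_pos"]
    c["R"]=R.T;c["t"]=-R.T@t;return c
E
python3 - <<'E'
from h import *
np.set_printoptions(precision=1,suppress=True)
w=wristcam();ct=manip.camera("top")
print("rim",plane(w,(313.5,218),95),tri(ct,w,(257.0,230.4),(313.5,218)),"handle end",plane(w,(317,147),75))
for a,b in(((226,268),(365,72)),((221,217),(437,195)),((170,222),(574,120))):print(tri(ct,w,a,b),plane(ct,a,50),plane(w,b,50))
print(plane(ct,(175,274),50))
E
python3 go.py 473.4 182 70 65.5
```

```text
rim [476.7 179.6  95. ] (array([473.7, 180.3, 101.5]), np.float64(1.7090876662685135)) handle end [416.6 211.1  75. ]
(array([367. , 262.7, 179.9]), np.float64(10.66466037858518)) [358.5 286.9  50. ] [372.2 284.2  50. ]
(array([520.8, 303.4,  60.3]), np.float64(6.928319129075518)) [521.7 302.1  50. ] [525.9 309.2  50. ]
(array([509.8, 468.8,  43.3]), np.float64(1.129875458642832)) [509.7 466.2  50. ] [506.7 464.6  50. ]
[343.6 449.3  50. ]
t 1.35 pos [440.9 205.8 255.4] shift [-1.32 -0.26  6.18] turnz -0.04 zdir [-0.001 -0.    -1.   ] open 0.9989392485943172 F [ 0.5  1.4 -0.2] 0.0 j [ 11.  15.  84.   0.  81. -54.]
```

```bash
python3 -m inch '[[-1,[-0.68,-0.14,0.4],[0,0,0]],[-1,[-0.68,-0.14,0.7],[0,0,0]],[-1,[0,0,0.9],[0,0,0]],[-1,[0,0,0.9],[0,0,0]],[-1,[0,0,0.9],[0,0,0]],[-1,[0,0,0.8],[0,0,0]],[-1,[0,0,0.7],[0,0,0]],[-1,[0,0,0.5],[0,0,0]],[-1,[0,0,0.38],[0,0,0]],[-1,[0,0,0],[0,0,0]]]'
python3 go.py 474.5 181.3 70 65.5
python3 -m inch '[[1,[0,0,0],[0,0,0]],[1,[0,0,0],[0,0,0]],[1,[0,0,0],[0,0,0]],[1,[0,0,0],[0,0,0]],[1,[0,0,0],[0,0,0]],[1,[0,0,0],[0,0,0]],[1,[0,0,0],[0,0,0]],[1,[0,0,0],[0,0,0]]]' 30
python3 go.py 474.5 181.3 70 65.5
```

```text
clock: 2.18
ee_pos: [472.0, 183.4, 68.5]
orientation: [[-0.91, 0.414, -0.004], [0.414, 0.91, -0.0], [0.004, -0.002, -1.0]]
wrist_force: [0.1, 0.2, -0.5]
opening: 1.003
grasp_force: 0.0
t 2.18 pos [472.  183.4  68.5] shift [-0.1  -0.03 -0.05] turnz 0.01 zdir [-0.004 -0.    -1.   ] open 1.0028196748603888 F [ 0.1  0.2 -0.5] 0.0 j [  8.  31.  96.   0.  54. -58.]
clock: 2.85
ee_pos: [473.9, 182.8, 70.9]
orientation: [[-0.91, 0.415, 0.001], [0.415, 0.91, 0.0], [-0.001, 0.001, -1.0]]
wrist_force: [-0.3, 2.0, 5.9]
opening: 0.67
grasp_force: 30.0
t 2.85 pos [473.9 182.8  70.9] shift [-0.04 -0.04  0.03] turnz -0.0 zdir [ 0.001  0.    -1.   ] open 0.6698066970621281 F [-0.3  2.   5.9] 29.96160521859565 j [  8.  30.  96.   0.  54. -58.]
```

```bash
python3 -m inch '[[1,[0,0,-0.3],[0,0,0]],[1,[0,0,-0.6],[0,0,0]],[1,[0,0,-0.8],[0,0,0.4]],[1,[0,0,-0.8],[0,0,0.85]],[1,[0,0,-0.8],[0,0,1]],[1,[0,0,-0.8],[0,0,1]],[1,[0,0,-0.7],[0,0,1]],[1,[0,0,-0.4],[0,0,1]],[1,[0,0,0],[0,0,1]],[1,[0,0,0],[0,0,1]],[1,[0,0,0],[0,0,1]],[1,[0,0,0],[0,0,1]]]' 30
python3 -m inch '[[1,[0,0,0],[0,0,1]],[1,[0,0,0],[0,0,0.7]],[1,[0,0,0],[0,0,0.3]],[1,[0,0,0],[0,0,0]]]'
python3 go.py 575 43 226 -2
```

```text
clock: 3.85
ee_pos: [473.1, 182.4, 226.6]
orientation: [[-0.168, 0.986, -0.001], [0.986, 0.168, -0.0], [-0.0, -0.001, -1.0]]
wrist_force: [-0.6, 0.1, -3.2]
opening: 0.669
grasp_force: 29.9
clock: 4.18
ee_pos: [473.2, 182.4, 226.5]
orientation: [[0.037, 0.999, -0.001], [0.999, -0.037, -0.0], [-0.0, -0.001, -1.0]]
wrist_force: [0.7, 0.0, -1.7]
opening: 0.668
grasp_force: 29.9
t 4.18 pos [473.2 182.4 226.5] shift [-4.52  3.56  0.01] turnz -0.02 zdir [-0.001 -0.    -1.   ] open 0.6678797582011449 F [ 0.7  0.  -1.7] 29.946872353748404 j [ 8. 19. 84. -0. 77. 10.]
```

```bash
python3 -m inch '[[1,[-0.3,0.25,0],[0,0,0]],[1,[-0.6,0.5,0],[0,0,0]],[1,[-0.8,0.6,0],[0,0,0]],[1,[-0.8,0.6,0],[0,0,0]],[1,[-0.8,0.6,0],[0,0,0]],[1,[-0.7,0.55,0],[0,0,0]],[1,[-0.4,0.35,0],[0,0,0]],[1,[-0.12,0.1,0],[0,0,0]],[1,[0,0,0],[0,0,0]]]'
python3 go.py 634 41.3 226 -2
python3 - <<'E'
from h import *
c=wristcam();s=manip.camera("scene")["pixels"];t=manip.camera("top")["pixels"]
a=cv2.resize(s[120:270,245:425],(540,450),interpolation=3);b=cv2.resize(t[130:240,240:360],(260,238),interpolation=3);w=cv2.resize(c["pixels"],(260,162))
r=np.zeros((450,260,3),np.uint8);r[:238]=b;r[250:412]=w
cv2.imwrite("pics/p1.png",np.hstack([a,r])[:,:,::-1])
E
```

```text
clock: 4.93
ee_pos: [575.7, 42.0, 225.9]
orientation: [[0.036, 0.999, -0.001], [0.999, -0.036, -0.0], [-0.0, -0.001, -1.0]]
wrist_force: [0.2, 0.6, -2.5]
opening: 0.662
grasp_force: 30.0
t 4.93 pos [575.7  42.  225.9] shift [ 0.05  1.94 -0.  ] turnz -0.01 zdir [-0.001 -0.    -1.   ] open 0.6619061164917089 F [ 0.2  0.6 -2.5] 29.950382162687674 j [-8. 26. 73. -0. 81. -5.]
```

View pics/p1.png

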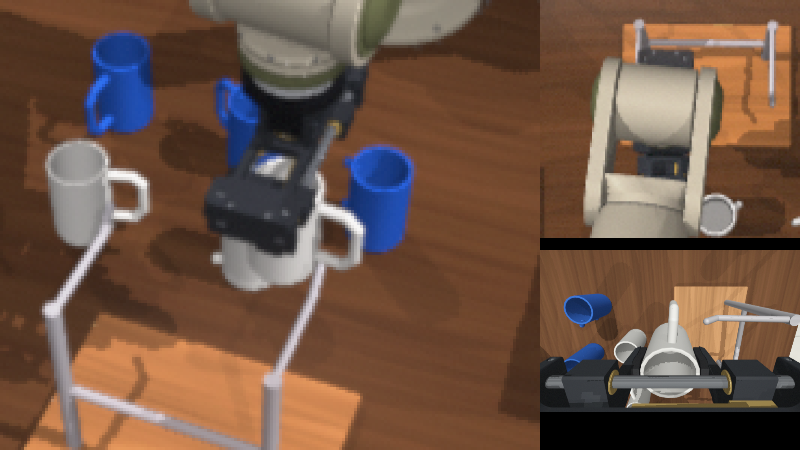

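The mug is in front of the left hook. In the wrist inset the hook tip is at about (706,318), just right of the handle, which spans rows 305 to 335. I'll check those with rays.

Run:
```python
from h import *
np.set_printoptions(precision=1,suppress=True)
c=wristcam();g=cv2.cvtColor(c["pixels"],cv2.COLOR_RGB2BGR)
cv2.imwrite("pics/w2.png",cv2.resize(g[100:260,250:500],(750,480),interpolation=3))
tip=plane(c,(409,168),214);print(tip, tip-np.array(manip.read_state()["ee_pos"]))
print(plane(c,(327,136),226-71+70))
```

```text
[618.5  89.7 214. ] [ 43.9  45.5 -12.5]
[580.7 107.2 225. ]
```

View pics/w2.png

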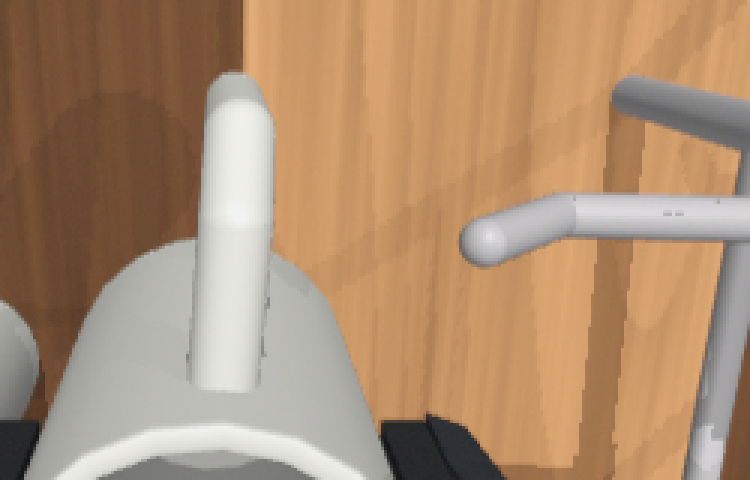

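The crop shows the hook tip at (487,242), its bend at (570,215), and the outer top corner of the handle at about (238,97).

```bash
python3 - <<'E'
from h import *
np.set_printoptions(precision=1,suppress=True)
c=wristcam();print("tip",plane(c,(412.3,180.7),213),"bend",plane(c,(440,171.7),196),"rest side",plane(c,(490,172),198))
print("handle out",plane(c,(329,132),237),"in",plane(c,(325,229.5),240))
E
python3 go.py 634 42 226 -2
```

```text
tip [620.8  83.4 213. ] bend [640.1  82.9 196. ] rest side [665.3  82.4 198. ]
handle out [581.3 110.4 237. ] in [578.6  71.8 240. ]
t 5.18 pos [574.7  44.2 226.6] shift [-0.01  1.98  0.02] turnz 0.01 zdir [-0.  0. -1.] open 0.663348297297078 F [ 0.4 -0.6 -2.4] 29.95054364313546 j [-7. 26. 73.  0. 81. -5.]
```

```bash
python3 -m inch '[[1,[-0.05,0.2,0],[0,0,0]],[1,[0,0.35,0],[0,0,0]],[1,[0,0.35,0],[0,0,0]],[1,[0,0.35,0],[0,0,0]],[1,[0,0.35,0],[0,0,0]],[1,[0,0.2,0],[0,0,0]],[1,[0,0.1,0],[0,0,0]],[1,[0,0,0],[0,0,0]]]'
python3 -m inch '[[1,[0,0,0.2],[0,0,0]],[1,[0,0,0.25],[0,0,0]],[1,[0,0,0.2],[0,0,0]],[1,[0,0,0.1],[0,0,0]],[1,[0,0,0],[0,0,0]]]'
python3 - <<'E'
from h import *
c=wristcam();g=c["pixels"][:,:,::-1]
s=manip.camera("scene")["pixels"][150:270,280:400][:,:,::-1]
cv2.imwrite("pics/w3.png",np.hstack([cv2.resize(g[100:260,230:430],(500,400),interpolation=3),cv2.resize(s,(300,400),interpolation=3)]))
E
```

```text
clock: 5.85
ee_pos: [632.4, 40.0, 226.1]
orientation: [[0.035, 0.999, -0.0], [0.999, -0.035, 0.0], [0.0, -0.0, -1.0]]
wrist_force: [-0.7, -0.2, -1.8]
opening: 0.662
grasp_force: 30.0
clock: 6.27
ee_pos: [631.6, 39.8, 202.7]
orientation: [[0.035, 0.999, -0.002], [0.999, -0.035, 0.0], [0.0, -0.002, -1.0]]
wrist_force: [-0.2, 0.0, -2.4]
opening: 0.663
grasp_force: 30.0
```

View pics/w3.png

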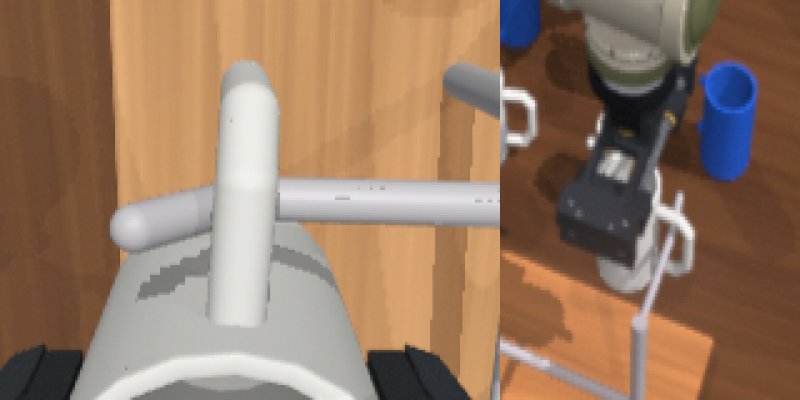

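The handle is threaded over the hook: the hook passes under the top bar, which sits near the bend. I'll lower until it touches.

```bash
python3 -m inch '[[1,[0,0,0.1],[0,0,0]],[1,[0,0,0.06],[0,0,0]],[1,[0,0,0],[0,0,0]]]'|egrep 'pos|wrist|clock'
python3 -m inch '[[1,[0,0,0.05],[0,0,0]],[1,[0,0,0],[0,0,0]]]'|egrep 'pos|wrist|clock'
python3 -m inch '[[1,[0,0,0.05],[0,0,0]],[1,[0,0,0],[0,0,0]]]'|egrep 'pos|wrist|clock'
```

```text
clock: 6.62
ee_pos: [632.3, 39.8, 199.1]
wrist_force: [0.8, -0.7, -0.5]
clock: 6.78
ee_pos: [632.5, 39.8, 198.0]
wrist_force: [2.2, 0.9, 0.7]
clock: 6.95
ee_pos: [632.7, 40.0, 196.8]
wrist_force: [3.2, 0.8, 4.4]
```

```bash
python3 -m inch '[[1,[0,0.06,0],[0,0,0]],[1,[0,0,0],[0,0,0]],[1,[0,0,0],[0,0,0]],[1,[0,0,0],[0,0,0]]]' 3 |egrep 'pos|wrist|opening|grasp'
python3 -m inch '[[-0.36,[0,0,0],[0,0,0]],[-0.38,[0,0,0],[0,0,0]],[-0.4,[0,0,0],[0,0,0]],[-0.45,[0,0,0],[0,0,0]],[-0.5,[0,0,0],[0,0,0]],[-0.7,[0,0,0],[0,0,0]],[-1,[0,0,0],[0,0,0]],[-1,[0,0,0],[0,0,0]],[-1,[0,0,0],[0,0,0]],[-1,[0,0,0],[0,0,0]]]'|egrep 'clock|pos|wrist|opening|grasp'
python3 - <<'E'
from h import *
c=wristcam();g=c["pixels"][:,:,::-1]
s=manip.camera("scene")["pixels"][150:270,280:400][:,:,::-1]
cv2.imwrite("pics/w4.png",np.hstack([cv2.resize(g[60:300,170:470],(500,400),interpolation=3),cv2.resize(s,(300,400),interpolation=3)]))
E
```

```text
ee_pos: [633.8, 39.7, 195.6]
wrist_force: [1.4, 0.0, -1.4]
opening: 0.674
grasp_force: 3.0
clock: 8.12
ee_pos: [633.9, 39.8, 196.0]
wrist_force: [0.1, -0.1, -0.2]
opening: 0.996
grasp_force: 0.0
```

View pics/w4.png

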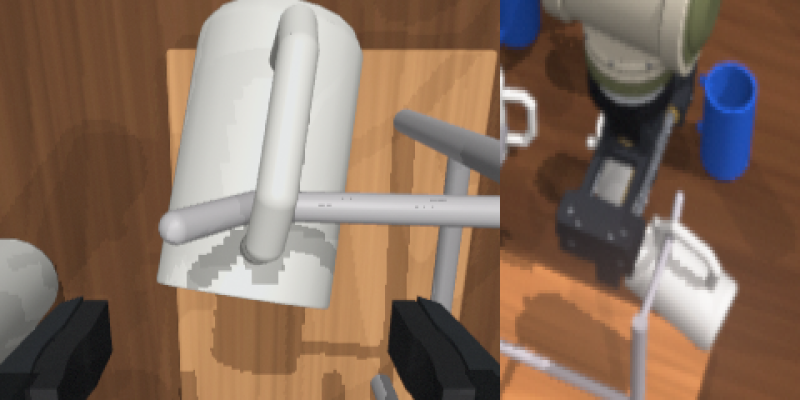

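Mug L hangs on the left hook, tipped as described, and the fingers are clear. Next I'll lift and go to mug R.

```bash
python3 -m inch '[[-1,[0,0,-0.4],[0,0,0]],[-1,[0,0,-0.8],[0,0,0]],[-1,[0,0,-0.8],[0,0,0]],[-1,[-0.4,-0.25,-0.2],[0,0,0]],[-1,[-0.9,-0.57,0],[0,0,0]],[-1,[-0.9,-0.57,0],[0,0,0]],[-1,[-0.9,-0.57,0],[0,0,0]],[-1,[-0.9,-0.57,0],[0,0,0]],[-1,[-0.9,-0.57,0],[0,0,0]],[-1,[-0.9,-0.57,0],[0,0,0]],[-1,[-0.9,-0.57,0],[0,0,0]],[-1,[-0.7,-0.45,0],[0,0,0]]]' 30 |grep clock
python3 -m inch '[[-1,[-0.4,-0.25,0],[0,0,-0.6]],[-1,[0,0,0],[0,0,-0.9]],[-1,[0,0,0],[0,0,-0.9]],[-1,[0,0,0],[0,0,0]]]'|grep clock
python3 go.py 474.6 -193.3 70 12.6
cat > rim.py <<'E'
# white blobs in the wrist picture; rim centre from the ellipse fitted to the bright ring, near the expected pixel
import sys; from h import *
np.set_printoptions(precision=1,suppress=True)
e=np.array([float(v) for v in sys.argv[1:4]]);c=wristcam();p=c["pixels"]
def proj(X):
    q=c["camera_matrix"]@(c["R"]@X+c["t"]);return q[:2]/q[2]
u=proj(e);print("expected px",u)
h=cv2.cvtColor(p,cv2.COLOR_RGB2HSV)
for lo in(110,210):
    m=((h[...,1]<40)&(h[...,2]>lo)).astype(np.uint8)
    for k in cv2.findContours(m,cv2.RETR_EXTERNAL,cv2.CHAIN_APPROX_NONE)[0]:
        r=cv2.boundingRect(k)
        if len(k)>40 and abs(r[0]+r[2]/2-u[0])<60 and abs(r[1]+r[3]/2-u[1])<90:
            print(lo,r,"top-most px",k[k[:,0,1].argmin(),0])
            if lo==210: q=cv2.fitEllipse(k);print(" ell",q,plane(c,q[0],95))
cv2.imwrite("pics/rim_%d.png"%(c["t"][0]),p[:,:,::-1])
E
python3 rim.py 474.6 -193.3 95
```

```text
clock: 9.22
clock: 9.55
t 9.55 pos [ 476.5 -189.4  261.3] shift [-0.12 -0.09  6.38] turnz -0.02 zdir [-0.001  0.    -1.   ] open 1.002902384560857 F [ 0.8  0.6 -0.3] 0.0 j [-35.  18.  79.  -0.  83. -47.]
expected px [316.4 182.1]
110 (289, 111, 60, 102) top-most px [316 111]
210 (289, 111, 60, 102) top-most px [318 111]
 ell ((318.4501037597656, 172.71792602539062), (55.008846282958984, 94.42105102539062), 179.55406188964844) [ 474.5 -183.6   95. ]
```

```bash
python3 - <<'E'
from h import *
c=wristcam();s=manip.read_state();X=np.array(s["orientation"])[:,0]
print(plane(c,(319,213),95)+30*X,"handle end",plane(c,(317,111.5),82)-67*X,X)
E
python3 go.py 474.6 -193.3 70 12.6
```

```text
[ 477.87162458 -195.0384355    95.01277387] handle end [ 475.5293691  -193.52574513   81.97147169] [-2.11213373e-01  9.77439886e-01  4.25795615e-04]
t 9.65 pos [ 477.  -189.   261.6] shift [-0.13 -0.1   6.39] turnz -0.07 zdir [-0.001  0.    -1.   ] open 0.9956671616080874 F [-0.1 -0.2  0.9] 0.0 j [-35.  18.  79.  -0.  83. -47.]
```

```bash
python3 -m inch '[[-1,[-0.15,-0.07,0.4],[0,0,0]],[-1,[0,0,0.8],[0,0,0]],[-1,[0,0,0.9],[0,0,0]],[-1,[0,0,0.9],[0,0,0]],[-1,[0,0,0.9],[0,0,0]],[-1,[0,0,0.9],[0,0,0]],[-1,[0,0,0.7],[0,0,0]],[-1,[0,0,0.5],[0,0,0]],[-1,[0,0,0.35],[0,0,0]],[-1,[0,0,0],[0,0,0]]]' |egrep 'clock|pos|wrist'
python3 -m inch '[[1,[0,0,0],[0,0,0]],[1,[0,0,0],[0,0,0]],[1,[0,0,0],[0,0,0]],[1,[0,0,0],[0,0,0]],[1,[0,0,0],[0,0,0]],[1,[0,0,0],[0,0,0]],[1,[0,0,0],[0,0,0]],[1,[0,0,0],[0,0,0]]]' 30 |egrep 'clock|pos|wrist|open|grasp'
python3 -m inch '[[1,[0,0,-0.3],[0,0,0]],[1,[0,0,-0.6],[0,0,0]],[1,[0,0,-0.8],[0,0,0.4]],[1,[0,0,-0.8],[0,0,0.8]],[1,[0,0,-0.8],[0,0,0.8]],[1,[0,0,-0.8],[0,0,0.4]],[1,[0,0,-0.7],[0,0,0]],[1,[0,0,-0.4],[0,0,0]],[1,[0,0,0],[0,0,0]]]' 30
python3 go.py 573 -137 226 -2
```

```text
clock: 10.48
ee_pos: [475.5, -193.0, 69.5]
wrist_force: [-0.0, 1.0, 0.3]
clock: 11.15
ee_pos: [476.6, -193.9, 72.1]
wrist_force: [-2.5, 0.2, 6.6]
opening: 0.661
grasp_force: 29.9
clock: 11.9
ee_pos: [477.1, -194.0, 230.3]
orientation: [[0.035, 0.999, 0.004], [0.999, -0.035, -0.003], [-0.003, 0.004, -1.0]]
wrist_force: [0.4, 0.8, -3.1]
opening: 0.661
grasp_force: 29.9
t 11.9 pos [ 477.1 -194.   230.3] shift [2.01 3.13 0.15] turnz -0.0 zdir [ 0.004 -0.003 -1.   ] open 0.6611508248939345 F [ 0.4  0.8 -3.1] 29.88374968375183 j [-35.  19.  83.   0.  78. -33.]
```

```bash
python3 -m inch '[[1,[0.2,0.3,0.05],[0,0,0]],[1,[0.4,0.6,0.05],[0,0,0]],[1,[0.45,0.7,0.05],[0,0,0]],[1,[0.45,0.7,0],[0,0,0]],[1,[0.3,0.45,0],[0,0,0]],[1,[0.15,0.22,0],[0,0,0]],[1,[0,0,0],[0,0,0]],[1,[0,0,0],[0,0,0]]]' |egrep 'clock'
python3 go.py 628 -140.3 226 -2
python3 - <<'E'
from h import *
c=wristcam();p=c["pixels"];np.set_printoptions(precision=1,suppress=True)
def proj(X):
    q=c["camera_matrix"]@(c["R"]@np.array(X)+c["t"]);return q[:2]/q[2]
print("exp tip",proj([612.5,-95.5,213]),"exp handle out",proj([570,-71,237]))
h=cv2.cvtColor(p,cv2.COLOR_RGB2HSV);m=((h[...,1]<40)&(h[...,2]>120)).astype(np.uint8)
for k in cv2.findContours(m,cv2.RETR_EXTERNAL,cv2.CHAIN_APPROX_NONE)[0]:
    r=cv2.boundingRect(k)
    if len(k)>40 and r[1]<260 and 200<r[0]<520:
        l=k[k[:,0,0].argmin(),0];t=k[k[:,0,1].argmin(),0];print(r,"left",l,plane(c,l,213),"top",t,plane(c,t,237))
cv2.imwrite("pics/w5.png",cv2.resize(p[100:260,230:480,::-1],(750,480),interpolation=3))
E
```

```text
clock: 12.57
t 12.57 pos [ 567.3 -138.2  222. ] shift [-0.    2.03 -0.14] turnz 0.0 zdir [-0.002  0.001 -1.   ] open 0.6623761282505011 F [-0.   1.  -2.2] 29.884753124903227 j [-25.  27.  72.  -0.  81. -23.]
exp tip [413.6 176.1] exp handle out [318.3 131.1]
(247, 122, 146, 188) left [247 297] [ 529.5 -157.9  213. ] top [315 122] [568.9 -67.8 237. ]
(408, 0, 232, 190) left [408 174] [609.9 -94.4 213. ] top [534   0] [640.3 -32.2 237. ]
```

```bash
python3 -m inch '[[1,[0,0,-0.16],[0,0,0]],[1,[0,0.2,0],[0,0,0]],[1,[0,0.36,0],[0,0,0]],[1,[0,0.38,0],[0,0,0]],[1,[0,0.38,0],[0,0,0]],[1,[0,0.36,0],[0,0,0]],[1,[0,0.2,0],[0,0,0]],[1,[0,0.1,0],[0,0,0]],[1,[0,0,0],[0,0,0]]]' |egrep 'clock|pos|wrist'
python3 -m inch '[[1,[0,0,0.2],[0,0,0]],[1,[0,0,0.25],[0,0,0]],[1,[0,0,0.25],[0,0,0]],[1,[0,0,0.1],[0,0,0]],[1,[0,0,0],[0,0,0]],[1,[0,0,0],[0,0,0]]]' |egrep 'clock|pos|wrist'
python3 - <<'E'
from h import *
c=wristcam();p=c["pixels"]
s=manip.camera("scene")["pixels"][150:270,230:350]
cv2.imwrite("pics/w6.png",np.hstack([cv2.resize(p[100:260,230:430],(500,400),interpolation=3),cv2.resize(s,(300,400),interpolation=3)])[:,:,::-1])
E
```

```text
clock: 13.37
ee_pos: [627.2, -140.7, 227.8]
wrist_force: [0.3, -0.2, -2.6]
clock: 13.87
ee_pos: [626.8, -140.5, 203.7]
wrist_force: [0.8, 0.3, -2.4]
```

View pics/w6.png

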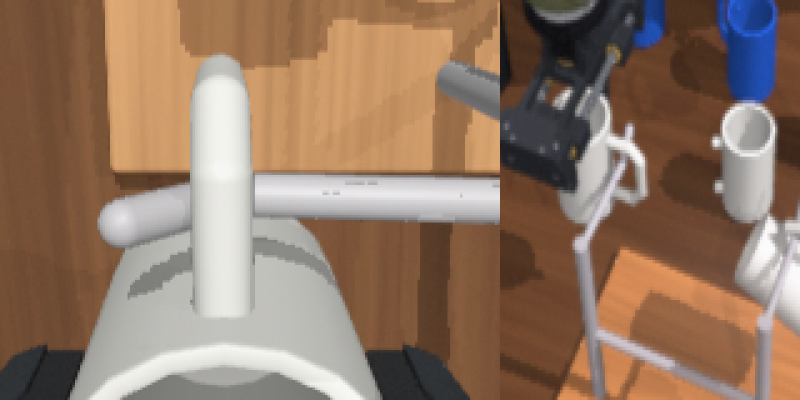

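The right mug's handle is threaded, with the bend just behind the bar, and mug L still hangs. I'll lower to contact and release as before.

```bash
python3 -m inch '[[1,[0,0.06,0.1],[0,0,0]],[1,[0,0.03,0.06],[0,0,0]],[1,[0,0,0],[0,0,0]]]'|egrep 'pos|wrist|clock'
python3 -m inch '[[1,[0,0,0.05],[0,0,0]],[1,[0,0,0],[0,0,0]]]'|egrep 'pos|wrist|clock'
python3 -m inch '[[1,[0,0,0.05],[0,0,0]],[1,[0,0,0],[0,0,0]]]'|egrep 'pos|wrist|clock'
```

```text
clock: 14.22
ee_pos: [630.2, -140.7, 199.0]
wrist_force: [2.3, -0.1, -0.6]
clock: 14.38
ee_pos: [630.3, -140.5, 198.2]
wrist_force: [3.0, 0.6, 2.3]
clock: 14.55
ee_pos: [630.1, -140.4, 196.9]
wrist_force: [2.6, 0.8, 4.9]
```

```bash
python3 -m inch '[[1,[0,0.05,0],[0,0,0]],[1,[0,0,0],[0,0,0]],[1,[0,0,0],[0,0,0]],[1,[0,0,0],[0,0,0]]]' 3 |egrep 'pos|wrist|opening|grasp'
python3 -m inch '[[-0.36,[0,0,0],[0,0,0]],[-0.38,[0,0,0],[0,0,0]],[-0.4,[0,0,0],[0,0,0]],[-0.45,[0,0,0],[0,0,0]],[-0.5,[0,0,0],[0,0,0]],[-0.7,[0,0,0],[0,0,0]],[-1,[0,0,0],[0,0,0]],[-1,[0,0,0],[0,0,0]],[-1,[0,0,0],[0,0,0]],[-1,[0,0,0],[0,0,0]]]'|egrep 'clock|pos|wrist|opening|grasp'
python3 -m inch '[[-1,[0,0,-0.4],[0,0,0]],[-1,[0,0,-0.8],[0,0,0]],[-1,[0,0,-0.8],[0,0,0]],[-1,[0,0,-0.2],[0,0,0]]]' 30 |egrep 'clock|pos|wrist'
python3 go.py 473.5 -17.5 70 24
cat > chk.py <<'E'
# white blobs near the hooks in the top and scene pictures, against the projected hook points
from h import *
np.set_printoptions(precision=0,suppress=True)
for n in("top","scene"):
    c=manip.camera(n);h=cv2.cvtColor(c["pixels"],cv2.COLOR_RGB2HSV);m=((h[...,1]<50)&(h[...,2]>110)).astype(np.uint8)
    for nm,X in(("L",[635.7,98,150]),("R",[629.6,-82,150])):
        q=c["camera_matrix"]@(np.array(c["R"])@np.array(X)+c["t"]);u=(q[:2]/q[2]).astype(int)
        w=m[u[1]-15:u[1]+15,u[0]-15:u[0]+15];print(n,nm,u,"white px of 900:",w.sum())
E
python3 chk.py
```

```text
ee_pos: [631.0, -140.6, 195.6]
wrist_force: [0.9, 0.3, -0.6]
opening: 0.666
grasp_force: 3.0
clock: 15.72
ee_pos: [631.2, -140.6, 196.1]
wrist_force: [0.6, 0.6, -0.2]
opening: 0.995
grasp_force: 0.0
clock: 16.05
ee_pos: [631.9, -140.9, 266.0]
wrist_force: [0.5, 0.2, 0.7]
t 16.05 pos [ 631.9 -140.9  266. ] shift [ 3.94 -5.46  6.49] turnz -4.34 zdir [ 0.006 -0.002 -1.   ] open 0.998224119573629 F [0.5 0.2 0.7] 0.0 j [-23.  32.  56.   0.  92. -21.]
top L [281 175] white px of 900: 444
top R [340 175] white px of 900: 512
scene L [352 232] white px of 900: 781
scene R [284 211] white px of 900: 479
```

```bash
python3 -m inch '[[-1,[0.3,-0.45,0],[0,0,0]],[-1,[0.6,-0.85,0],[0,0,0]],[-1,[0.65,-0.9,0],[0,0,0]],[-1,[0.65,-0.9,0],[0,0,0]],[-1,[0.65,-0.9,0],[0,0,0]],[-1,[0.6,-0.85,0],[0,0,0]],[-1,[0.4,-0.5,0],[0,0,-0.5]],[-1,[0,0,0],[0,0,-1]],[-1,[0,0,0],[0,0,-1]],[-1,[0,0,0],[0,0,-1]],[-1,[0,0,0],[0,0,-0.84]],[-1,[0,0,0],[0,0,0]]]' |grep clock
python3 go.py 473.5 -17.5 70 24; python3 rim.py 473.5 -17.5 95
python3 - <<'E'
from h import *
c=wristcam();p=c["pixels"];h=cv2.cvtColor(p,cv2.COLOR_RGB2HSV);m=((h[...,1]<40)&(h[...,2]>110)).astype(np.uint8)
# column extents of the white blob per row
for r in range(120,260,8):
    x=np.flatnonzero(m[r,230:400])+230
    if len(x):print(r,x.min(),x.max(),end="; ")
E
```

```text
clock: 17.15
t 17.15 pos [474.3 -19.4 260.6] shift [0.06 0.01 6.35] turnz 0.03 zdir [-0.003  0.001 -1.   ] open 0.9994641794751351 F [ 0.8 -0.4 -0.4] 0.0 j [-17.  14.  85.  -0.  81. -41.]
expected px [319.7 177.1]
110 (291, 135, 61, 79) top-most px [320 135]
210 (291, 147, 61, 66) top-most px [318 147]
 ell ((320.9080810546875, 177.1179656982422), (58.83850860595703, 60.72746658325195), 5.378265380859375) [474.6 -17.   95. ]
136 314 328; 144 302 339; 152 298 343; 160 295 346; 168 292 350; 176 291 351; 184 292 350; 192 295 346; 200 302 339; 208 316 325;
```

```bash
python3 -m inch '[[-1,[0.05,0.05,0.4],[0,0,0]],[-1,[0,0,0.8],[0,0,0]],[-1,[0,0,0.9],[0,0,0]],[-1,[0,0,0.9],[0,0,0]],[-1,[0,0,0.9],[0,0,0]],[-1,[0,0,0.9],[0,0,0]],[-1,[0,0,0.7],[0,0,0]],[-1,[0,0,0.5],[0,0,0]],[-1,[0,0,0.35],[0,0,0]],[-1,[0,0,0],[0,0,0]]]' |egrep 'clock|pos|wrist'
python3 -m inch '[[1,[0,0,0],[0,0,0]],[1,[0,0,0],[0,0,0]],[1,[0,0,0],[0,0,0]],[1,[0,0,0],[0,0,0]],[1,[0,0,0],[0,0,0]],[1,[0,0,0],[0,0,0]],[1,[0,0,0],[0,0,0]],[1,[0,0,0],[0,0,0]]]' 30 |egrep 'clock|pos|wrist|open|grasp'
python3 -m inch '[[1,[0,0,-0.3],[0,0,0]],[1,[0,0,-0.6],[0,0,0]],[1,[0,0,-0.8],[0,0,0]],[1,[0,0,-0.8],[0,0,0]],[1,[0,0,-0.8],[0,0,0]],[1,[0,0,-0.6],[0,0,0]],[1,[0,0,-0.3],[0,0,0]],[1,[0,0,0],[0,0,0]]]' 30|egrep 'clock|pos|wrist|open|grasp'
python3 go.py 433 376 78 5.8
```

```text
clock: 18.08
ee_pos: [474.4, -17.3, 69.4]
wrist_force: [-1.2, 0.3, 0.2]
clock: 18.75
ee_pos: [475.7, -17.7, 72.0]
wrist_force: [-3.7, -1.0, 6.1]
opening: 0.66
grasp_force: 29.9
clock: 19.42
ee_pos: [476.1, -17.6, 199.3]
wrist_force: [0.3, -0.3, -2.1]
opening: 0.659
grasp_force: 29.9
t 19.42 pos [476.1 -17.6 199.3] shift [12.58  4.02  4.03] turnz 3.04 zdir [ 0.003 -0.001 -1.   ] open 0.6594813237938659 F [ 0.3 -0.3 -2.1] 29.90164161260509 j [-16.  18.  91.   0.  71. -40.]
```

```bash
python3 -m inch '[[1,[0.3,0.1,0],[0,0,0]],[1,[0.6,0.2,0],[0,0,0]],[1,[0.9,0.29,0],[0,0,0]],[1,[0.9,0.29,0],[0,0,0]],[1,[0.9,0.29,0],[0,0,0]],[1,[0.9,0.29,0],[0,0,0]],[1,[0.9,0.29,0],[0,0,0]],[1,[0.9,0.29,0],[0,0,0]],[1,[0.9,0.29,0],[0,0,0]],[1,[0.9,0.29,0],[0,0,0]],[1,[0.9,0.29,0],[0,0,0]],[1,[0.9,0.29,0],[0,0,0]]]' |egrep 'clock|pos'
python3 -m inch '[[1,[0.9,0.29,0],[0,0,0]],[1,[0.9,0.29,0],[0,0,0]],[1,[0.7,0.21,0],[0,0,0]],[1,[0.3,0.1,0],[0,0,0]],[1,[0,0,0],[0,0,0]]]' |egrep 'clock|pos|wrist|open'
python3 go.py 433 376 85 24
python3 - <<'E'
from h import *
np.set_printoptions(precision=1,suppress=True)
c=wristcam();cv2.imwrite("pics/w7.png",c["pixels"][:,:,::-1])
ct=manip.camera("top");cs=manip.camera("scene")
# floor colour blob of the box: tan mask, corners by minAreaRect in top and scene
for n,k,ctr in(("top",ct,(198,245)),("scene",cs,(470,230))):
    h=cv2.cvtColor(k["pixels"],cv2.COLOR_RGB2HSV);m=((h[...,0]>12)&(h[...,0]<26)&(h[...,1]>70)&(h[...,2]>100)).astype(np.uint8)
    b=np.zeros_like(m);b[ctr[1]-55:ctr[1]+55,ctr[0]-55:ctr[0]+55]=1
    cc=max(cv2.findContours(m*b,0,2)[0],key=cv2.contourArea);r=cv2.minAreaRect(cc);print(n,r)
    if n=="top":print([plane(k,u,50) for u in cv2.boxPoints(r)])
E
```

```text
clock: 20.42
ee_pos: [441.0, 294.5, 195.8]
clock: 20.83
ee_pos: [431.4, 381.9, 195.9]
wrist_force: [-0.2, -0.2, -1.4]
opening: 0.656
t 20.83 pos [431.4 381.9 195.9] shift [-0.2  -0.02  3.7 ] turnz 0.03 zdir [-0.002 -0.001 -1.   ] open 0.6562987962832095 F [-0.2 -0.2 -1.4] 29.90228348726305 j [30. 27. 76.  0. 77.  6.]
top ((203.83236694335938, 244.410400390625), (50.330928802490234, 37.10195541381836), 81.25383758544922)
[array([507.6, 428.6,  50. ]), array([522.8, 310.7,  50. ]), array([363.4, 286.9,  50. ]), array([348.5, 403.7,  50. ])]
scene ((471.3380126953125, 230.36941528320312), (67.41241455078125, 56.356781005859375), 8.61564826965332)
```

```bash
python3 -m inch '[[1,[-0.2,0,0.3],[0,0,0]],[1,[0,0,0.6],[0,0,0]],[1,[0,0,0.8],[0,0,0]],[1,[0,0,0.8],[0,0,0]],[1,[0,0,0.6],[0,0,0]],[1,[0,0,0.35],[0,0,0]],[1,[0,0,0.15],[0,0,0]],[1,[0,0,0.05],[0,0,0]],[1,[0,0,0],[0,0,0]]]' |egrep 'clock|pos|wrist|open'
python3 -m inch '[[1,[0,0,0.08],[0,0,0]],[1,[0,0,0.06],[0,0,0]],[1,[0,0,0],[0,0,0]]]' |egrep 'clock|pos|wrist|open'
python3 -m inch '[[1,[0,0,0.06],[0,0,0]],[1,[0,0,0.03],[0,0,0]],[1,[0,0,0],[0,0,0]]]' |egrep 'clock|pos|wrist|open'
```

```text
clock: 21.73
ee_pos: [435.5, 374.7, 88.5]
wrist_force: [-0.5, -0.1, -2.4]
opening: 0.662
clock: 21.98
ee_pos: [435.1, 375.0, 84.1]
wrist_force: [-1.0, -0.3, -2.8]
opening: 0.661
clock: 22.23
ee_pos: [435.0, 374.9, 81.0]
wrist_force: [-1.2, 0.9, -2.4]
opening: 0.659
```

```bash
python3 -m inch '[[1,[0,0,0.05],[0,0,0]],[1,[0,0,0.03],[0,0,0]],[1,[0,0,0],[0,0,0]]]' |egrep 'clock|pos|wrist|open'
python3 -m inch '[[1,[0,0,0.04],[0,0,0]],[1,[0,0,0],[0,0,0]]]' |egrep 'clock|pos|wrist|open'
python3 -m inch '[[1,[0,0,0.03],[0,0,0]],[1,[0,0,0],[0,0,0]]]' |egrep 'clock|pos|wrist|open'
```

```text
clock: 22.48
ee_pos: [435.0, 374.9, 78.5]
wrist_force: [-0.8, -1.1, -0.4]
opening: 0.662
clock: 22.65
ee_pos: [435.0, 374.9, 77.4]
wrist_force: [0.3, -0.7, -2.0]
opening: 0.661
clock: 22.82
ee_pos: [435.0, 374.9, 77.1]
wrist_force: [-1.1, -0.9, 3.2]
opening: 0.665
```

Contact came at TCP z 77, which matches the expected floor height plus grasp height. I'll release and lift.

```bash
python3 -m inch '[[-0.36,[0,0,0],[0,0,0]],[-0.4,[0,0,0],[0,0,0]],[-0.5,[0,0,0],[0,0,0]],[-0.7,[0,0,0],[0,0,0]],[-1,[0,0,0],[0,0,0]],[-1,[0,0,0],[0,0,0]],[-1,[0,0,0],[0,0,0]],[-1,[0,0,0],[0,0,0]]]' 5|egrep 'clock|pos|wrist|opening|grasp'
python3 -m inch '[[-1,[0,0,-0.3],[0,0,0]],[-1,[0,0,-0.6],[0,0,0]],[-1,[0,0,-0.8],[0,0,0]],[-1,[0,0,-0.9],[0,0,0]],[-1,[0,0,-0.9],[0,0,0]],[-1,[0,0,-0.9],[0,0,0]],[-1,[0,0,-0.8],[0,0,0]],[-1,[0,0,-0.5],[0,0,0]],[-1,[0,0,0],[0,0,0]],[-1,[0,0,0],[0,0,0]]]' |egrep 'clock|pos|wrist'
python3 chk.py; python3 rim.py 434.5 375 100
```

```text
clock: 23.48
ee_pos: [435.1, 374.9, 76.7]
wrist_force: [0.2, 0.2, -0.3]
opening: 0.998
grasp_force: 0.0
clock: 24.32
ee_pos: [434.9, 374.9, 248.1]
wrist_force: [0.6, -0.6, -0.5]
top L [281 175] white px of 900: 430
top R [340 175] white px of 900: 445
scene L [352 232] white px of 900: 758
scene R [284 211] white px of 900: 734
expected px [319.7 183.9]
110 (287, 138, 65, 83) top-most px [320 138]
210 (288, 152, 64, 68) top-most px [318 152]
 ell ((319.442138671875, 183.3783721923828), (62.19026184082031, 62.46678924560547), 94.07967376708984) [434.7 374.   95. ]
```

```bash
python3 -c "
from bench import manip
print(manip.hand_in())"
```

```text
the job is handed in; nothing more can be done
None
```

Both sound mugs hang by their handles, one on each hook, and the broken mug stands upright in the discard box; I handed in at about 24 s, with no result returned, nothing dropped, and the pen pot, card terminal and stapler never approached.

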